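Load a sample bottle under the drop-front hood of a measuring cell

TASK

First clear the loose post stand from in front of the measuring cell and stand it upright, wholly on the small black breadboard plate. Then pull the cell's bottom-hinged hood down to its stop, stand the tall slim amber bottle upright in the ring holder inside so that it rests on the holder's foot, let go of it, and push the hood back up until it is fully shut. Never tip the bottle over, and leave the other three bottles where they stand.

Things in the scene. Friction and masses are not known exactly. Their poses are not given: they have to be found in the camera images.
- cell: Fixed measuring cell: dark plinth 155 deep x 270 wide x 20 mm high, its white top the cell's floor. Origin on the bench under the middle of the hood's hinge line, at the plinth's front edge; +x points into the cell, +y along the hinge, z up. Grey side walls at y = +-126 mm and a clear back wall at x = 139 mm, 6 mm thick, up to 150 mm above the bench. Open above and in front once the hood is down.
- hood_hinge (a point): Middle of the hood's hinge line, 30 mm above the bench at the front of the cell; fixed, axes as the cell's. The clear hood has an L profile: front panel 240 wide x 146 mm high, and a roof 128 mm deep reaching back from its top edge; no sides.
- hood (a joint): Hood angle about its bottom hinge: 0 shut (the start), growing as its top comes forward and down to the robot, 1.25 rad at the open stop. 350 g; a friction hinge (0.5 N m, no latch or spring) keeps it where it is left; it takes 2 to 5 N at the handle. At the stop the roof's free edge is its highest point: about 200 mm above the bench, 100 mm in front of the hinge.
- hood_handle (a point): Centre of the hood's handle: round steel bar, 12 mm thick, 140 mm long, parallel to the hinge, 44 mm above the roof's outer face on posts 64 mm either side of the centre. Shut: 60 mm behind and 190 mm above the hinge. It swings on a circle about the hinge; at the open stop it is 161 mm in front of the hinge and 147 mm above the bench. The point turns with the hood; shut, its axes are the cell's.
- stand: Loose post stand, 300 g: round dark steel foot 56 mm wide, 12 mm high, and a bare steel post 14 mm in diameter up to 130 mm (20 mm collar up to 20 mm height). Origin at the centre of its underside, z up along the post. It starts upright on the bench 85 to 125 mm in front of the shut hood, where the hood would strike it.
- plate: Small black breadboard plate with a pattern of holes (look only), 140 x 140 mm, 10 mm thick, fixed on the bench to the right of the cell. Origin at the centre of its underside, x and y along its edges, z up. Its flat top is 10 mm above the bench.
- bottle: The sample bottle, about 160 g, the tall slim one of four amber bottles with white caps: straight body 40 mm in diameter up to 106 mm, then a short shoulder and a cap 32 mm in diameter; 128 mm high in all. Origin at the centre of its underside, z up. Starts upright on the bench left of the cell among the other three.
- holder: Fixed ring holder in the left or right half of the cell: round foot 68 mm wide, 6 mm thick, and a dark ring of 50 mm bore, 62 mm outside, from 42 to 52 mm above the foot's underside, on a post 10 mm thick and 56 mm high, 38 mm behind the centre. Origin at the centre of the foot's underside (20 mm above the bench), axes as the cell's.
- seat (a point): Centre of the upper face of the holder's foot (26 mm above the bench), on the axis of the ring: where the middle of the bottle's underside comes to stand. The ring's upper rim is 46 mm above it.
- detector: Fixed bystander in the cell's other half, 116 mm beside the holder on a line parallel to the hinge (within 3 mm): a black block 40 x 40 x 36 mm on a short post, 78 mm high in all. Origin at the centre of its underside, on the cell's floor.
- bottle_short: Bystander: short amber bottle, 40 mm in diameter, 75 mm high. Origin at the centre of its underside.
- bottle_wide: Bystander: wide amber bottle, 62 mm in diameter, 120 mm high. Origin at the centre of its underside.
- jar_squat: Bystander: squat amber jar, 66 mm in diameter, 70 mm high. Origin at the centre of its underside. (A loose screwdriver, 170 mm long, also lies on the bench between robot and cell; it does not matter.)

How it is judged (in metres and radians):
On the way, in this order (a step that is already met when the one before it is completed fails the run):
1. The post stand is upright on the black plate, its foot wholly on it, and let go (x of stand in the frame of plate between -0.045 and 0.045 m and y of stand in the frame of plate between -0.045 and 0.045 m and z of stand in the frame of plate between 0.006 and 0.014 m and angle between stand's own z axis and vertical below 0.08 rad and contact force between the fingers and stand below 0.1 N and linear speed of stand below 0.03 m/s), for 0.2 s.
2. The hood is pulled down to its stop (value of joint hood above 1.17 rad), for 0.2 s.
3. The tall slim bottle stands upright in the ring, on the holder's foot, let go (horizontal distance between bottle and seat below 0.009 m and z of bottle in the frame of seat between -0.004 and 0.004 m and angle between bottle's own z axis and vertical below 0.08 rad and contact force between the fingers and bottle below 0.1 N and linear speed of bottle below 0.03 m/s), for 0.2 s.
At the end, for the whole second after the job is handed in: Hood shut (within 0.04 rad); tall slim bottle upright (0.08 rad) in the ring on its foot, within 9 mm of the axis and 4 mm in height; post stand upright on the black plate, its middle at most 45 mm from the plate's centre along either edge; all let go and at rest (all of step 1 and all of step 3 and value of joint hood below 0.04 rad); the robot touches nothing.
It fails at once if The sample bottle is tipped by more than 0.7 rad (angle between bottle's own z axis and vertical above 0.7 rad).
It fails at once if A bystander (bottle_short) is moved by more than 20 mm (distance of bottle_short from where it was at the start of the episode above 0.02 m).
It fails at once if A bystander (bottle_wide) is moved by more than 20 mm (distance of bottle_wide from where it was at the start of the episode above 0.02 m).
It fails at once if A bystander (jar_squat) is moved by more than 20 mm (distance of jar_squat from where it was at the start of the episode above 0.02 m).
It also fails if it takes over 72 s, if anything falls off the work surface, if the arm or the gripper's body presses on something with over 40 N, if the wrist force passes 120 N, or if a joint passes its speed limit or range.

ROBOT

A 6-joint arm with a two-finger parallel gripper is mounted at the origin on the work surface. World frame = base frame: x ahead of the robot, y to its left, z up, the work surface at z = 0. Lengths are in mm, angles in rad, forces in N, time in s.
With the tool pointing down it reaches from about 350 to 975 mm from the base axis. Payload 7.1 kg.
Tool frame: the origin (TCP) lies midway between the tips of the shut fingers; the grasp point (between the pads) lies 19 mm behind it (ctrl.tcp_to_grasp is the distance from the TCP to the grasp point, in mm); z points along the fingers, y is the line along which they close (so a half turn about z gives the same grasp; the last joint's range is limited). The gripper opens to 88 mm and grips with 3 to 60 N. Pads are 20 mm wide; open, the fingers measure 115 mm over their backs; the gripper's body (75 mm by 178 mm) begins 61 mm behind the grasp point.
Start: joints at [1.286, 0.423, 1.63, -0, 1.089, -0.019], TCP at [164.144, 603.043, 222.675] pointing down, gripper open.
Joint ranges: [-3, 3], [-0.9, 2.11], [0.09, 2.58], [-1.31, 4.45], [0.11, 2.69], [-2.54, 2.54]. Speed limits (rad/s): [2.39, 2.39, 3.01, 3.14, 3.14, 3.14].

INTERFACE

Orientations are given as a rotation vector (axis times angle).
In Python, from workcell import get_obs, cams, ticket, boxes_of, ctrl gives the robot as it stands.
- The arm moves only by the shell command python3 -m creep 'ROWS' [OPENING]. ROWS is JSON, one flat list of numbers, 4 for each row, row after row: the shift along the world's x, y, z in m, then the turn about the world's z in rad. In form: [tx, ty, tz, spin, tx, ty, tz, spin, ...]. A call has 1 to 10 rows; each row is the pose to reach, as a shift and turn from the pose commanded when the call began; what a row does not reach only later rows make up. A row lasts 1/12 s, in which the tool goes at most 41.7 mm and 7.16 degrees, less where a joint would pass 70% of its speed; a pose out of reach is approached as far as the arm can. A call with a gripper value outside its range is refused whole. OPENING is the opening, from 0 (shut) to 1 (fully open), set as the call begins (- or left out, the last holds). The fingers move at their own pace and stop on an object; the grip force is fixed at half the most. Time passes only in rows, so rows that repeat a pose let the fingers close. It gives the time, the measured TCP pose, the force, the opening and the grip force at its end, in the units of the state.
- get_obs(): the state, without advancing time (a new reading comes with each control period).
- cams.get_image(name): name is "side" or "top"; returns (picture, depth): 400x640x3 uint8, red, green, blue; 400x640 float32, mm along the optical axis (not along the pixel's ray), 0 where there is no reading.
- cams.get_calibration(name): a dict with "mtx" (3x3 intrinsics, pixels), "R" (3x3) and "t" (3): a world point X has camera coordinates R X + t. Camera axes: x right, y down, z forward; pixel columns grow to the right and rows downward; lengths in mm; the calibration is good to about 2 mm. A picture is of the moment at which its call begins. get_calibration takes no time and is no camera call.
- ticket.close_job(): hands the job in; it is judged then, once.
Trained networks look in the newest picture that a camera, given by its name, has taken for a name from the list of things; names that differ only in an ending like _2 or _b are one class to them, and where a whole thing is asked for, a point or a joint stands for the part that bears it (a point fixed in the world has none). Each returns a list of dicts, best first, with "score" (0 to 1); they miss things now and then, are a little off and sometimes report something else, mostly with a low value. They report only what shows in the picture. A call takes as long as a camera call.
- boxes_of(camera, target): "centre" ([column, row] in pixels, amid what is visible of it).
The state is a dict: "t": time; "qpos": joint angles; "qvel": joint speeds; "joint_torque": joint torques, N m; "ee_pos": TCP position; "orientation": TCP orientation; "ft_force": force on the tool from outside, world axes, zero at the start; "moment": the same for the moment, N m; "width": finger opening in mm; "grasp_force": force on a finger pad.
Only numpy, scipy, OpenCV 4.12 (cv2) and the standard library are available. Lean on these libraries where they do the work, as an engineer would, in place of code of your own. Each camera call takes 0.05 s, during which the arm holds its last target. There are 200 camera calls.

## Working session

There is one attempt and no reset: what is moved stays moved. The work goes in short steps, Python scripts to look and compute and a shell command to move; the robot and the scene stay as the last step left them, time stands still between calls to the robot, and variables do not carry over. Pictures are saved under pics/ and viewed, at most 10 in all, crops included, and the job is handed in when it is done.

```bash
ls; mkdir -p pics
python3 - <<'E'
from workcell import get_obs, cams, ctrl
import cv2, numpy as np
o=get_obs(); print(o, ctrl.tcp_to_grasp)
ims=[]
for n in ("top","side"):
    im,d=cams.get_image(n); np.savez(f"{n}0.npz",im=im,d=d); ims.append(im)
    c=cams.get_calibration(n); print(n,c)
    cv2.imwrite(f"pics/{n}0.png",im[:,:,::-1])
E
```

```text
pics
{'t': 0.0, 'qpos': array([ 1.28601641e+00,  4.23832751e-01,  1.63069992e+00, -5.45331054e-06,
        1.08859186e+00, -1.89895721e-02]), 'qvel': array([ 1.80673393e-03,  7.90452879e-04,  1.25801681e-03, -2.14746472e-05,
        1.09187356e-03,  4.14357394e-04]), 'joint_torque': array([ 1.37778756e-03, -5.44634950e+01, -2.73659045e+01,  6.43278728e-02,
        2.28077034e-02, -9.29457838e-05]), 'ee_pos': array([163.98228083, 602.52150921, 221.90285135]), 'orientation': array([-4.16240518e-01, -3.11366606e+00,  2.37953738e-03]), 'ft_force': array([-0.43566172, -0.30173582, -0.03269428]), 'moment': array([-0.02956873, -0.0013534 ,  0.0031814 ]), 'grasp_force': 0.0, 'width': 87.8304699557321} 18.700000000000003
top {'mtx': array([[398.81888295,   0.        , 319.82026404],
       [  0.        , 398.81888295, 197.50906446],
       [  0.        ,   0.        ,   1.        ]]), 'R': array([[-0.02387221, -0.99923607,  0.03094178],
       [-0.99237064,  0.01994072, -0.1216671 ],
       [ 0.12095715, -0.03361018, -0.99208857]]), 't': array([7.15315760e-01, 5.52089536e+02, 1.11830966e+03])}
side {'mtx': array([[417.82498306,   0.        , 318.66911061],
       [  0.        , 417.82498306, 198.14670851],
       [  0.        ,   0.        ,   1.        ]]), 'R': array([[-0.99266224, -0.12059425,  0.00887202],
       [-0.073231  ,  0.54116477, -0.83772186],
       [ 0.09622321, -0.83222456, -0.54602507]]), 't': array([ 551.45622157,  144.25087286, 1001.62146181])}
```

View pics/top0.png

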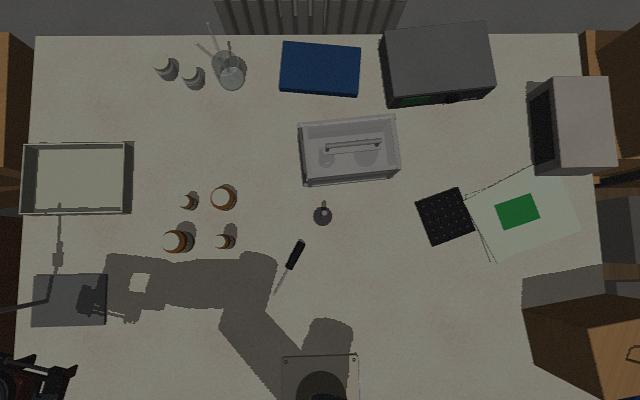

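View pics/side0.png

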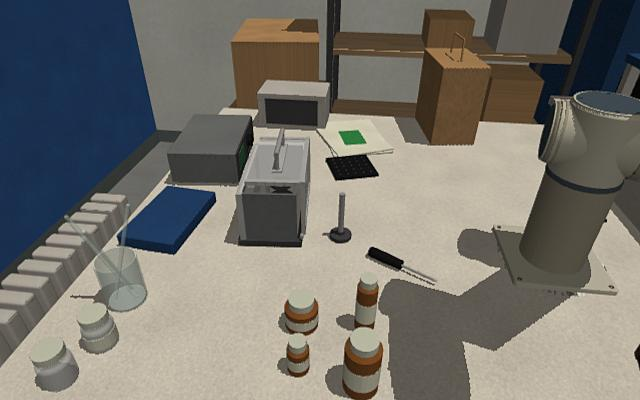

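The top view shows the stand at (323,213), the plate at (446,216), the tall bottle at (224,241), the handle at (352,146) and the cell around (350,150). Next I measure them in 3D.

```bash
cat > h.py <<'E'
import numpy as np, cv2
from workcell import get_obs, cams, boxes_of
def grab(n):
    im,d=cams.get_image(n); return im,d
def cloud(n,d):
    c=cams.get_calibration(n); K,R,t=c['mtx'],c['R'],c['t']
    v,u=np.mgrid[0:400,0:640]
    P=np.stack([(u-K[0,2])/K[0,0]*d,(v-K[1,2])/K[1,1]*d,d],-1)
    return (P-t)@R
def on_z(n,uv,z):
    c=cams.get_calibration(n); K,R,t=c['mtx'],c['R'],c['t']
    r=R.T@np.linalg.inv(K)@np.array([uv[0],uv[1],1.]); o=-R.T@t
    return o+r*(z-o[2])/r[2]
def px(n,X):
    c=cams.get_calibration(n); p=c['mtx']@(c['R']@np.asarray(X,float)+c['t']); return p[:2]/p[2]
E
python3 - <<'E'
from h import *
np.set_printoptions(precision=1,suppress=True)
t=np.load('top0.npz'); s=np.load('side0.npz')
T=cloud('top',t['d']); S=cloud('side',s['d'])
def sel(C,box,zlo,zhi,name):
    m=(C[...,0]>box[0])&(C[...,0]<box[1])&(C[...,1]>box[2])&(C[...,1]<box[3])&(C[...,2]>zlo)&(C[...,2]<zhi)
    p=C[m]; 
    if len(p): print(name,len(p),'med',np.median(p,0),'min',p.min(0),'max',p.max(0))
    return p,m
for n,u,v in (('stand',323,210),('tall',224,241),('jar',223,197),('short',188,202),('wide',175,241)):
    print(n,on_z('top',(u,v),100), T[v,u])
for C,nm in ((T,'top'),(S,'side')):
    a=on_z('top',(323,210),80)[:2]; sel(C,[a[0]-50,a[0]+50,a[1]-50,a[1]+50],60,150,nm+' post')
    sel(C,[a[0]-50,a[0]+50,a[1]-50,a[1]+50],5,15,nm+' foot')
    a=on_z('top',(224,241),120)[:2]; sel(C,[a[0]-40,a[0]+40,a[1]-40,a[1]+40],110,140,nm+' tallcap')
    sel(C,[a[0]-40,a[0]+40,a[1]-40,a[1]+40],30,100,nm+' tallbody')
# plate
im=t['im'].astype(int); m=(im.max(2)<60); m[:180]=0;m[250:]=0;m[:,:405]=0;m[:,482:]=0
m=cv2.morphologyEx(m.astype(np.uint8),cv2.MORPH_OPEN,np.ones((5,5)))
p=np.array([on_z('top',(u,v),10)[:2] for v,u in np.argwhere(m)],np.float32)
print('plate',cv2.minAreaRect(p), 'z',np.median(T[m>0],0))
# cell / handle
p,m=sel(T,[450,900,-300,200],205,240,'handle'); print(cv2.minAreaRect(p[:,:2].astype(np.float32)))
p,m=sel(T,[450,800,-300,200],140,190,'roof'); print(cv2.minAreaRect(p[:,:2].astype(np.float32)))
p,m=sel(T,[450,800,-300,200],15,60,'floor')
for n in('stand','plate','bottle','hood_handle','holder','detector','cell'):
    print(n,[(b['centre'],round(b['score'],2)) for b in boxes_of('top',n)[:2]],[(b['centre'],round(b['score'],2)) for b in boxes_of('side',n)[:2]])
c=cv2.resize(t['im'][100:200,280:410,::-1],None,fx=5,fy=5,interpolation=cv2.INTER_CUBIC); cv2.imwrite('pics/cellcrop.png',c)
E
```

```text
stand [509.6 -17.  100. ] [506.9 -15.8 129.8]
tall [432.3 249.1 100. ] [431.8 243.6 126.6]
jar [550.5 252.4 100. ] [554.3 258.5  70.9]
short [538.8 345.8 100. ] [541.9 353.4  74.2]
wide [435.3 378.3 100. ] [434.8 370.6 123.6]
top post 33 med [499.  -15.8 129.3] min [493.4 -23.5  60.1] max [506.9 -10.2 134. ]
top foot 229 med [499.4 -13.9  11.2] min [465.8 -59.    5. ] max [560.4  31.5  15. ]
top tallcap 141 med [431.9 255.8 127.5] min [416.5 238.8 110. ] max [448.1 271.5 131.2]
top tallbody 69 med [429.9 239.9  65.5] min [413.5 237.1  31.3] max [451.8 254.5  99.9]
side post 153 med [503.  -10.8 101. ] min [496.4 -21.7  60.3] max [510.4  -5.7 132.3]
side foot 225 med [502.8  -6.   12.1] min [475.4 -41.    5.2] max [545.2  16.6  15. ]
side tallcap 301 med [434.8 267.2 127.9] min [418.6 242.1 110.1] max [450.2 279.2 131. ]
side tallbody 557 med [435.5 275.8  66.1] min [414.2 259.2  30.5] max [454.7 281.3  99.9]
plate ((493.0386962890625, -380.67974853515625), (140.70054626464844, 140.97467041015625), 18.929969787597656) z [ 492.2 -379.5   10. ]
handle 281 med [661.8 -89.8 224.7] min [ 6
[... 194 characters left out ...]
-222.1  140.1] max [761.8  48.6 187.4]
((673.2852172851562, -89.03326416015625), (159.52992248535156, 265.0471496582031), 5.007284164428711)
floor 417 med [600.7 -11.5  35.1] min [ 476.3 -224.2   15. ] max [742.9  51.8  60. ]
stand [([325.3, 218.4], 0.84), ([185.4, 205.3], 0.61)] [([340.0, 230.6], 0.59)]
plate [([446.1, 217.6], 0.95)] [([351.9, 169.4], 0.82), ([274.6, 197.5], 0.46)]
bottle [([224.0, 240.7], 0.75)] [([364.0, 300.2], 0.67)]
hood_handle [([352.2, 151.7], 0.57)] [([283.5, 164.1], 0.71)]
holder [] [([281.2, 164.4], 0.56), ([278.9, 191.2], 0.55)]
detector [([349.8, 151.5], 0.15)] [([353.4, 168.7], 0.55)]
cell [([350.3, 148.5], 0.64)] [([273.8, 191.1], 0.82), ([360.0, 366.8], 0.4)]
```

View pics/cellcrop.png

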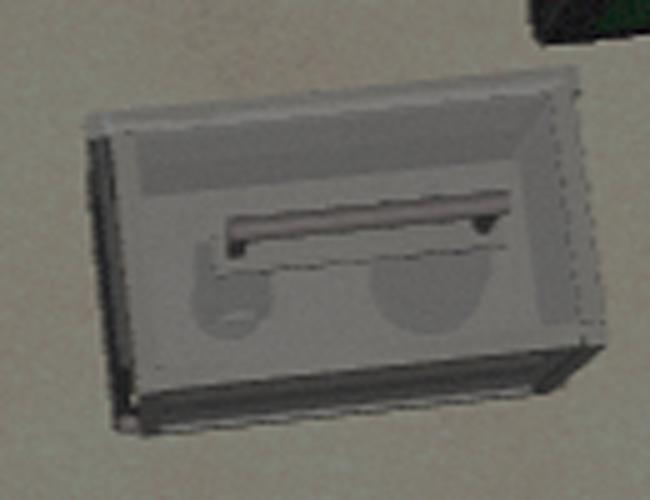

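The crop shows the handle bar from (230,230) to (510,200), a small blob at (230,290) and a larger blob at (430,290) inside. I'll work out which one is the holder once the hood is open. First the stand: move above it.

```bash
python3 -m creep '[0.17,-0.31,0,0, 0.17,-0.31,0,0, 0.17,-0.31,0,0, 0.17,-0.31,0,0, 0.17,-0.31,0,0, 0.17,-0.31,0,0, 0.17,-0.31,0,0, 0.17,-0.31,0,0, 0.17,-0.31,0,0, 0.17,-0.31,0,0]' 1
python3 -m creep '[0.169,-0.31,0,0, 0.169,-0.31,0,0, 0.169,-0.31,0,0, 0.169,-0.31,0,0, 0.169,-0.31,0,0, 0.169,-0.31,0,0, 0.169,-0.31,0,0, 0.169,-0.31,0,0, 0.169,-0.31,0,0, 0.169,-0.31,0,0]'
```

```text
t: 1.63
ee_pos: [335.4, 290.0, 222.8]
orientation: [0.422, 3.113, -0.001]
ft_force: [0.4, 1.2, 0.7]
width: 87.8
grasp_force: 0.0
t: 2.47
ee_pos: [505.6, -19.5, 222.9]
orientation: [0.421, 3.111, -0.0]
ft_force: [-0.8, 0.2, 0.9]
width: 87.9
grasp_force: 0.0
```

```bash
python3 -m creep '[-0.001,0.002,-0.035,0, -0.002,0.002,-0.07,0, -0.002,0.002,-0.10,0, -0.002,0.002,-0.125,0, -0.002,0.002,-0.142,0, -0.002,0.002,-0.142,0]'
python3 -m creep '[0,0,0,0,0,0,0,0,0,0,0,0,0,0,0,0,0,0,0,0,0,0,0,0,0,0,0,0]' 0
```

```text
t: 2.97
ee_pos: [498.4, -13.4, 77.6]
orientation: [-0.414, -3.108, 0.0]
ft_force: [-0.8, 0.0, 0.5]
width: 87.7
grasp_force: 0.0
t: 3.55
ee_pos: [501.4, -15.0, 81.1]
orientation: [0.416, 3.113, 0.0]
ft_force: [0.4, -0.5, 0.0]
width: 44.5
grasp_force: 0.0
```

```bash
python3 -m creep '[0,0,0,0,0,0,0,0,0,0,0,0,0,0,0,0,0,0,0,0,0,0,0,0,0,0,0,0,0,0,0,0,0,0,0,0,0,0,0,0]' 0
python3 -m creep '[0,0,0.02,0,0,0,0.04,0,0,0,0.04,0]'
```

```text
t: 4.38
ee_pos: [501.0, -14.9, 80.5]
orientation: [-0.416, -3.114, -0.0]
ft_force: [-0.5, -0.1, -2.9]
width: 13.4
grasp_force: 30.0
t: 4.63
ee_pos: [503.2, -15.1, 123.3]
orientation: [0.416, 3.109, 0.001]
ft_force: [0.0, -0.6, -2.0]
width: 14.0
grasp_force: 30.0
```

```bash
python3 -m creep '[0,-0.03,0,0, -0.001,-0.065,0,0, -0.002,-0.105,0,0, -0.003,-0.145,0,0, -0.004,-0.185,0,0, -0.005,-0.225,0,0, -0.006,-0.265,0,0, -0.007,-0.305,0,0, -0.008,-0.345,0,0, -0.008,-0.365,0,0]'
python3 -m creep '[0,0,0,0,0,0,0,0,0,0,-0.015,0,0,0,-0.025,0,0,0,-0.028,0,0,0,-0.028,0,0,0,-0.028,0,0,0,-0.028,0]'
python3 - <<'E'
from h import *
im,d=grab('top'); T=cloud('top',d)
m=(abs(T[...,0]-493)<90)&(abs(T[...,1]+380)<90)&(T[...,2]>15)&(T[...,2]<30); print(T[m].mean(0),m.sum())
im,d=grab('side'); cv2.imwrite('pics/s1.png',cv2.resize(im[100:260,230:450,::-1],None,fx=3,fy=3))
E
```

```text
t: 5.47
ee_pos: [492.7, -384.4, 119.8]
orientation: [0.419, 3.112, -0.002]
ft_force: [-0.4, 0.3, -2.4]
width: 13.8
grasp_force: 30.0
t: 6.13
ee_pos: [493.5, -379.6, 92.9]
orientation: [0.415, 3.114, -0.0]
ft_force: [-0.4, -0.3, -2.6]
width: 13.6
grasp_force: 30.0
[ 477.80563127 -371.66751318   23.36279077] 121
```

View pics/s1.png

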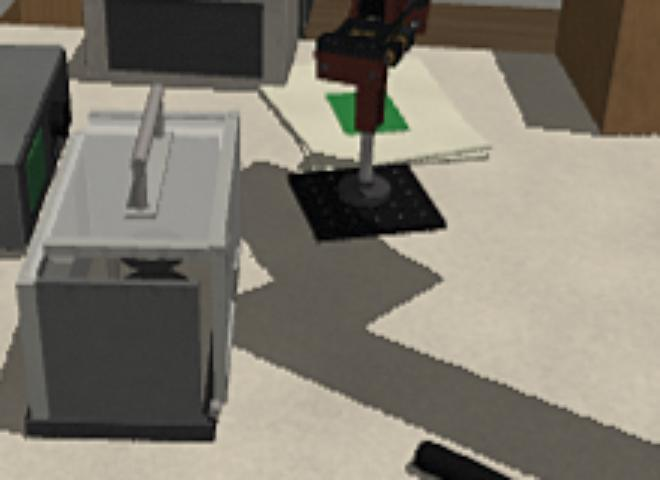

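The stand is held upright over the middle of the plate (foot at crop (365,190)), about 2 mm above it. Lower, release and rise.

```bash
python3 -m creep '[0,0,-0.001,0,0,0,-0.002,0,0,0,-0.002,0]'
python3 -m creep '[0,0,0,0,0,0,0,0,0,0,0,0,0,0,0,0,0,0,0,0,0,0,0,0]' 0.55
python3 -m creep '[0,0,0.02,0,0,0,0.05,0,0,0,0.09,0,0,0,0.13,0,0,0,0.15,0,0,0,0.15,0]' 0.25
python3 - <<'E'
from h import *
im,d=grab('top'); T=cloud('top',d)
R=np.load('top0.npz')
for hi,lo in((15,28),(60,150)):
  m=(abs(T[...,0]-493)<70)&(abs(T[...,1]+380)<70)&(T[...,2]>hi)&(T[...,2]<lo); p=T[m]
  print(p.min(0),p.max(0),p.mean(0),m.sum())
print(boxes_of('top','stand')[:2])
E
```

```text
t: 6.48
ee_pos: [493.1, -379.9, 90.6]
orientation: [-0.416, -3.114, -0.0]
ft_force: [-0.3, -0.3, -2.9]
width: 13.4
grasp_force: 30.0
t: 6.98
ee_pos: [493.2, -380.0, 90.8]
orientation: [0.416, 3.114, -0.0]
ft_force: [0.2, -0.3, 0.3]
width: 47.3
grasp_force: 0.0
t: 7.48
ee_pos: [495.5, -381.9, 246.7]
orientation: [0.415, 3.106, -0.008]
ft_force: [0.6, 0.2, -0.2]
width: 21.7
grasp_force: 0.0
[ 425.09578728 -446.22475262   15.05260573] [ 562.31958946 -323.03730566   27.63297285] [ 491.2658082  -375.26325041   21.44416149] 248
[ 485.6970366  -384.88855326   64.04413864] [ 499.12652076 -372.55432134  142.42941793] [ 491.66721895 -376.00669969  111.72927872] 71
[{'centre': [447.6, 214.1], 'score': 0.9}]
```

```bash
python3 -m creep '[0,0,0.02,-0.1, 0.015,0.025,0.03,-0.22, 0.035,0.06,0.03,-0.34, 0.055,0.095,0.03,-0.46, 0.075,0.13,0.03,-0.58, 0.095,0.165,0.03,-0.7, 0.115,0.2,0.03,-0.82, 0.135,0.235,0.03,-0.94, 0.155,0.265,0.03,-1.06, 0.169,0.29,0.03,-1.18]' 0.42
python3 -m creep '[0,0,0,-0.037, 0,0,0,-0.037, 0,0,0,-0.037, 0,0,0,-0.037]'
python3 - <<'E'
from h import *
o=get_obs(); r=cv2.Rodrigues(o['orientation'])[0]; print(o['ee_pos'],np.degrees(np.arctan2(r[1,1],r[0,1])))
E
```

```text
t: 8.42
ee_pos: [662.3, -87.0, 267.9]
orientation: [-2.082, -2.348, 0.003]
ft_force: [-0.4, -0.1, -0.1]
width: 37.0
grasp_force: 0.0
t: 8.75
ee_pos: [661.2, -90.6, 269.2]
orientation: [-2.119, -2.316, 0.002]
ft_force: [0.8, -0.5, 0.3]
width: 36.8
grasp_force: 0.0
[661.19823042 -90.57383435 269.19638044] 5.0848639357659415
```

```bash
python3 -m creep '[0.001,0,-0.02,0, 0.001,0.001,-0.04,0, 0.001,0.001,-0.057,0, 0.001,0.001,-0.057,0, 0.001,0.001,-0.057,0, 0.001,0.001,-0.057,0]' 0.42
python3 -m creep '[0,0,0,0,0,0,0,0,0,0,0,0,0,0,0,0]' 0.24
```

```text
t: 9.25
ee_pos: [663.4, -89.8, 214.6]
orientation: [2.122, 2.316, 0.001]
ft_force: [0.6, -0.1, 0.5]
width: 36.7
grasp_force: 0.0
t: 9.58
ee_pos: [663.4, -89.0, 214.4]
orientation: [2.121, 2.316, 0.001]
ft_force: [-0.0, -0.2, 0.2]
width: 21.2
grasp_force: 0.0
```

```bash
python3 -m creep '[-0.012,-0.001,0.0,0, -0.024,-0.002,0.003,0, -0.036,-0.003,0.005,0, -0.049,-0.004,0.006,0, -0.061,-0.005,0.006,0, -0.073,-0.006,0.006,0, -0.086,-0.008,0.0045,0, -0.098,-0.009,0.0025,0, -0.110,-0.010,0,0, -0.122,-0.011,-0.004,0]'
python3 -m creep '[-0.012,-0.001,-0.004,0, -0.023,-0.002,-0.009,0, -0.034,-0.003,-0.015,0, -0.045,-0.004,-0.021,0]'
```

```text
t: 10.42
ee_pos: [542.1, -100.1, 210.9]
orientation: [2.119, 2.315, 0.003]
ft_force: [1.6, 0.4, 2.2]
width: 20.6
grasp_force: 1.0
t: 10.75
ee_pos: [496.8, -104.1, 189.4]
orientation: [2.12, 2.315, 0.002]
ft_force: [2.1, 0.0, -0.5]
width: 21.1
grasp_force: 1.0
```

```bash
python3 -m creep '[-0.010,-0.001,-0.007,0, -0.020,-0.002,-0.015,0, -0.030,-0.003,-0.023,0, -0.039,-0.003,-0.032,0, -0.048,-0.004,-0.041,0, -0.057,-0.005,-0.051,0, -0.059,-0.005,-0.051,0, -0.059,-0.005,-0.051,0, -0.061,-0.005,-0.051,0]'
```

```text
t: 11.5
ee_pos: [439.2, -109.4, 138.4]
orientation: [2.117, 2.311, 0.008]
ft_force: [17.5, 1.8, -13.0]
width: 21.5
grasp_force: 8.7
```

```bash
python3 -m creep '[0.004,0,0.001,0,0.006,0,0.002,0,0.006,0,0.002,0]' 0.3
python3 -m creep '[0,0,0.03,0, 0,0,0.06,0, 0,0,0.1,0, 0,0,0.14,0, -0.02,0.03,0.16,0, -0.03,0.07,0.16,0, -0.03,0.11,0.16,0, -0.03,0.15,0.16,0, -0.03,0.19,0.16,0, -0.03,0.23,0.16,0]'
python3 - <<'E'
from h import *
np.set_printoptions(precision=1,suppress=True)
im,d=grab('top'); np.savez('top1.npz',im=im,d=d)
T=cloud('top',d)
def cellf(p): 
    a=np.radians(5.03);q=p[...,:2]-[602.6,-95.0]; return np.stack([q@[np.cos(a),np.sin(a)],q@[-np.sin(a),np.cos(a)],p[...,2]],-1)
C=cellf(T); out=(C[...,0]>-200)&(C[...,0]<0)&(abs(C[...,1])<60)&(T[...,2]>130)&(T[...,2]<215)
p=C[out]; print('hood', p[p[:,2]>190].mean(0) if len(p) else None, np.percentile(p,[2,98],axis=0))
for n in('holder','detector','hood_handle','bottle'): print(n,[(b['centre'],round(b['score'],2)) for b in boxes_of('top',n)[:2]])
cv2.imwrite('pics/top1.png',cv2.resize(im[100:230,260:420,::-1],None,fx=4.5,fy=4.5,interpolation=cv2.INTER_CUBIC))
for lo,hi in((60,66),(66,75),(85,110)):
  m=(C[...,0]>5)&(C[...,0]<133)&(abs(C[...,1])<118)&(T[...,2]>lo)&(T[...,2]<hi); p=C[m]
  for s in(1,-1):
    q=p[p[:,1]*s>0]
    if len(q):print(lo,hi,s,len(q),q.min(0),q.max(0),q.mean(0))
E
```

```text
t: 11.75
ee_pos: [441.7, -109.0, 140.1]
orientation: [2.121, 2.317, 0.0]
ft_force: [0.4, -0.3, -0.1]
width: 26.6
grasp_force: 0.0
t: 12.58
ee_pos: [410.3, 122.7, 300.1]
orientation: [2.122, 2.316, 0.001]
ft_force: [1.0, -0.8, -0.3]
width: 26.4
grasp_force: 0.0
hood [-95.6   0.5 195.9] [[-165.5  -58.   133.4]
 [ -92.3   57.9  198.6]]
holder [([220.4, 198.8], 0.71), ([364.6, 153.8], 0.58)]
detector [([323.3, 157.7], 0.61)]
hood_handle [([355.3, 207.5], 0.95), ([436.2, 217.7], 0.21)]
bottle [([350.8, 176.5], 0.5)]
60 66 -1 9 [ 39.1 -82.1  62.8] [ 93.4 -29.7  65.9] [ 63.  -55.9  64.6]
66 75 1 13 [42.5 41.  66.4] [84.1 79.9 74.9] [53.3 67.  69.8]
66 75 -1 135 [ 38.8 -88.6  66.1] [107.4 -29.3  75. ] [ 71.7 -59.3  71.1]
85 110 1 228 [42. 40. 85.] [ 87.5  79.7 103.2] [64.3 60.2 97.1]
```

View pics/top1.png

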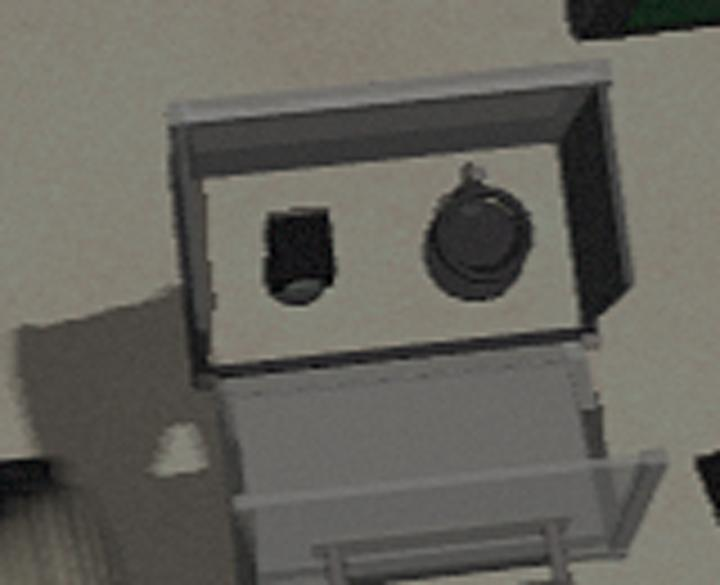

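The hood is fully down. The holder is the dark ring at crop (478,240), in the right half, and the detector is at (300,250). Next I fit the ring axis and the bottle from silhouettes.

```bash
cat > fit.py <<'E'
from h import *
from scipy.optimize import minimize
def circ(n,x,y,z,r):
    a=np.linspace(0,2*np.pi,60); return np.array([px(n,(x+r*np.cos(b),y+r*np.sin(b),z)) for b in a])
def sil(n,x,y,parts):
    M=np.zeros((400*4,640*4),np.uint8)
    for r,z0,z1 in parts:
        h=cv2.convexHull(np.vstack([circ(n,x,y,z0,r),circ(n,x,y,z1,r)]).astype(np.float32))
        cv2.fillPoly(M,[np.round(h*4+1.5).astype(np.int32)],1)
    return cv2.resize(M.astype(np.float32),(640,400),interpolation=cv2.INTER_AREA)
def fit(n,mask,win,x0,parts):
    r0,r1,c0,c1=win
    f=lambda p:np.abs(sil(n,p[0],p[1],parts)-mask)[r0:r1,c0:c1].sum()
    s=minimize(f,x0,method='Nelder-Mead',options=dict(initial_simplex=[[x0[0]+a,x0[1]+b] for a,b in((-8,-8),(8,-4),(0,9))],xatol=.1))
    return s.x,s.fun,mask[r0:r1,c0:c1].sum()
E
python3 - <<'E'
from fit import *
z=np.load('top1.npz'); g=z['im'].astype(int); gray=g.max(2)
print(gray[125:175:4,345:385:3])
a=np.radians(5.03); c=np.array([602.6,-95.0]); X=np.array([np.cos(a),np.sin(a)]); Y=np.array([-np.sin(a),np.cos(a)])
m=(gray<100).astype(np.float32)
x,f,t=fit('top',m,(139,172,348,384),list(c+66*X-57*Y),[(31,62,72),(34,20,26)]); print('holder',x,f,t,(x-c)@X,(x-c)@Y)
T=cloud('top',z['d']); 
b=np.load('top0.npz'); g=b['im'].astype(int)
sat=((g.max(2)-g.min(2)>40)|(g.max(2)>150)).astype(np.float32)
print(g[228:252:3,212:238:3].tolist()[4])
import sys
cv2.imwrite('pics/b.png',cv2.resize(b['im'][180:260,160:250,::-1],None,fx=6,fy=6,interpolation=cv2.INTER_CUBIC))
E
```

```text
[[ 71  69  70  70  68  68  70  67  67  68  66  71  69  59]
 [ 65  59  58  56  54  56  54  59  56  57  57  56  57  58]
 [ 57  55  55  51  53  57  70  96 108 137 135 134 134  49]
 [133 131 133 131 131 133  67 100 132 130 130 132 131  84]
 [128 130 131 132 131 138  44  41 107 135 130 132 131  99]
 [130 131 131 130 101  44  54  49  52  37  45 134 127 138]
 [129 129 131 135  34  44  48  42  48  45  41 120 135 135]
 [131 131 131  87  39  46  46  46  47  51  30  98 135 132]
 [131 133 130  67  33  47  49  46  47  30  41 135 130 130]
 [131 131 133 137  43  44  29  55  49  47  98 130 129 131]
 [130 130 130 130 133  36  46  47  46 121 134 131 131 132]
 [131 129 131 130 128 130 131 131 131 127 129 134 134 131]
 [128 132 132 133 132 133 132 133 135 134 138 116  90  49]]Traceback (most recent call last):
  File "<stdin>", line 6, in <module>
  File "fit.py", line 14, in fit
    s=minimize(f,x0,method='Nelder-Mead',options=dict(initial_simplex=[[x0[0]+a,x0[1]+b] for a,b in((-8,-8),(8,-4),(0,9))],xatol=.1))
    res = _minimize_neldermead(fun, x0, args, callback, bounds=bounds,
                               **options)
    fxcc = func(xcc)
    fx = function(np.copy(x), *(wrapper_args + args))
  File "fit.py", line 13, in <lambda>
    f=lambda p:np.abs(sil(n,p[0],p[1],parts)-mask)[r0:r1,c0:c1].sum()
                      ~~~^^^^^^^^^^^^^^^^^^^
  File "fit.py", line 8, in sil
    h=cv2.convexHull(np.vstack([circ(n,x,y,z0,r),circ(n,x,y,z1,r)]).astype(np.float32))
                                ~~~~^^^^^^^^^^^^
  File "fit.py", line 4, in circ
    a=np.linspace(0,2*np.pi,60); return np.array([px(n,(x+r*np.cos(b),y+r*np.sin(b),z)) for b in a])
                                                  ~~^^^^^^^^^^^^^^^^^^^^^^^^^^^^^^^^^^^
  File "h.py", line 15, in px
    c=cams.get_calibration(n); p=c['mtx']@(c['R']@np.asarray(X,float)+c['t']); return p[:2]/p[2]
ValueError: time passes only in moves, steps and waits
```

The calibration call is rate-guarded, so I'll cache it.

```bash
python3 - <<'E'
s=open('h.py').read()
s=s.replace("def grab","CAL={n:cams.get_calibration(n) for n in('top','side')}\ndef grab").replace("c=cams.get_calibration(n)","c=CAL[n]")
open('h.py','w').write(s)
E
python3 - <<'E'
from fit import *
z=np.load('top1.npz'); gray=z['im'].astype(int).max(2)
a=np.radians(5.03); c=np.array([602.6,-95.0]); X=np.array([np.cos(a),np.sin(a)]); Y=np.array([-np.sin(a),np.cos(a)])
m=(gray<100).astype(np.float32)
x,f,t=fit('top',m,(141,172,350,382),list(c+66*X-57*Y),[(31,62,72),(34,20,26)]); print('holder',x,f,t,(x-c)@X,(x-c)@Y)
T=cloud('top',z['d']); p=T[(abs(T[...,0]-x[0])<36)&(abs(T[...,1]-x[1])<34)&(abs(T[...,2]-71)<5)]
p=p[np.hypot(p[:,0]-x[0],p[:,1]-x[1])<34]; print('ring depth circle',cv2.minEnclosingCircle(p[:,:2].astype(np.float32)))
b=np.load('top0.npz'); im=b['im']
hsv=cv2.cvtColor(im,cv2.COLOR_RGB2HSV); print(hsv[241,212:238,:].tolist())
E
```

```text
holder [ 677.21856435 -148.23338585] 31.0 509.0 69.66384128523119 -59.570737213751364
ring depth circle ((678.001220703125, -147.6704864501953), 32.07797622680664)
[[21, 28, 127], [30, 30, 126], [33, 25, 123], [28, 32, 126], [30, 28, 126], [28, 28, 126], [26, 30, 128], [24, 32, 128], [32, 27, 125], [28, 30, 127], [30, 23, 123], [34, 30, 128], [34, 29, 131], [34, 26, 79], [11, 134, 57], [15, 207, 69], [12, 186, 48], [12, 181, 31], [9, 79, 45], [23, 44, 46], [34, 35, 51], [30, 30, 51], [19, 108, 33], [18, 65, 47], [28, 27, 113], [18, 30, 128]]
```

```bash
python3 -m creep '[0.005,0.035,0,0, 0.011,0.07,-0.02,0, 0.017,0.105,-0.06,0, 0.022,0.133,-0.1,0, 0.022,0.133,-0.1,0, 0.022,0.133,-0.1,0, 0.022,0.133,-0.1,0, 0.022,0.133,-0.1,0]' 1
python3 -m creep '[0,0,-0.03,0, 0,0,-0.06,0, 0,0,-0.09,0, 0,0,-0.115,0, 0,0,-0.13,0, 0,0,-0.138,0, 0,0,-0.138,0, 0,0,-0.138,0]'
```

```text
t: 13.5
ee_pos: [433.9, 252.6, 200.7]
orientation: [2.123, 2.315, 0.001]
ft_force: [-0.5, -0.6, 1.1]
width: 76.3
grasp_force: 0.0
t: 14.17
ee_pos: [434.2, 253.8, 62.9]
orientation: [2.122, 2.315, 0.003]
ft_force: [-0.1, -0.8, 0.1]
width: 88.2
grasp_force: 0.0
```

```bash
python3 -m creep '[0,0,0,0,0,0,0,0,0,0,0,0,0,0,0,0,0,0,0,0,0,0,0,0,0,0,0,0,0,0,0,0,0,0,0,0,0,0,0,0]' 0.3
```

```text
t: 15.0
ee_pos: [433.1, 254.1, 61.6]
orientation: [-2.122, -2.317, 0.0]
ft_force: [-0.1, -0.3, 0.2]
width: 39.5
grasp_force: 30.0
```

```bash
python3 -m creep '[0,0,0.02,0, 0,0,0.05,0, 0,0,0.08,0, 0,0,0.115,0, 0,0,0.15,0, 0,0,0.185,0, 0,0,0.215,0, 0,0,0.23,0, 0,0,0.23,0]' 0
python3 -m creep '[0.012,-0.02,0,0, 0.029,-0.048,0,0, 0.047,-0.078,0,0, 0.065,-0.108,0,0, 0.083,-0.138,0,0, 0.101,-0.168,0,0, 0.119,-0.198,0,0, 0.137,-0.228,0,0, 0.155,-0.258,0,0, 0.173,-0.288,0,0]'
python3 -m creep '[0.017,-0.029,0,0, 0.034,-0.056,0,0, 0.05,-0.083,0,0, 0.062,-0.103,0,0, 0.069,-0.113,0,0, 0.071,-0.1155,0,0, 0.071,-0.1155,0,0, 0.071,-0.1155,0,0, 0.071,-0.1155,0,0]'
python3 - <<'E'
from h import *
np.set_printoptions(precision=1,suppress=True)
o=get_obs(); print(o['ee_pos'],o['grasp_force'])
im,d=grab('side'); S=cloud('side',d)
m=(abs(S[...,0]-677)<45)&(abs(S[...,1]+148)<45)&(S[...,2]>215)&(S[...,2]<285); 
for z in range(220,285,10):
  q=S[m&(abs(S[...,2]-z)<5)]
  if len(q):print(z,len(q),q.min(0),q.max(0))
cv2.imwrite('pics/s2.png',cv2.resize(im[40:240,170:370,::-1],None,fx=3,fy=3,interpolation=cv2.INTER_CUBIC))
E
```

```text
t: 15.75
ee_pos: [434.8, 255.0, 295.3]
orientation: [2.12, 2.315, 0.01]
ft_force: [-0.1, 0.3, -1.5]
width: 39.4
grasp_force: 30.0
t: 16.58
ee_pos: [605.8, -35.6, 289.2]
orientation: [-2.12, -2.315, 0.003]
ft_force: [-0.3, 0.6, -1.1]
width: 39.7
grasp_force: 30.0
t: 17.33
ee_pos: [676.5, -148.0, 291.4]
orientation: [-2.12, -2.318, 0.0]
ft_force: [0.3, 0.9, -0.6]
width: 39.8
grasp_force: 30.0
[ 676.5 -148.   291.4] 29.998891360592097
230 25 [ 658.8 -146.3  229.7] [ 693.8 -122.4  234.9]
240 60 [ 658.  -148.7  235.3] [ 694.4 -120.9  244.8]
250 57 [ 658.4 -146.2  245.2] [ 693.8 -119.4  254.9]
260 59 [ 657.8 -145.2  255.1] [ 696.7 -118.8  265. ]
270 62 [ 658.4 -139.4  265. ] [ 695.2 -120.9  274.9]
280 65 [ 657.9 -138.7  275.3] [ 694.  -120.9  284.8]
```

View pics/s2.png

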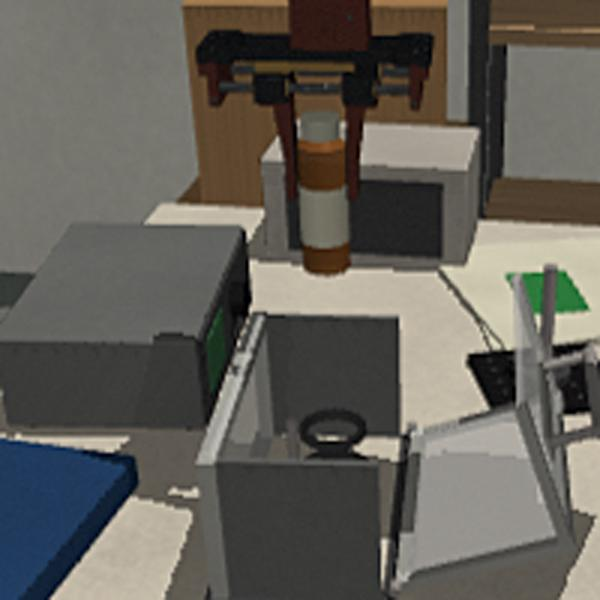

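The bottle hangs upright above the cell, with the ring visible at crop (333,432). I'll check the ring against the bottle using the side camera.

Run:
```python
from fit import *
np.set_printoptions(precision=1,suppress=True)
im,d=grab('side'); S=cloud('side',d)
print(on_z('side',(170+333/3,40+431/3),72))
m=(abs(S[...,0]-677)<45)&(abs(S[...,1]+148)<45)&(S[...,2]>66)&(S[...,2]<74); q=S[m]; print(q.min(0),q.max(0),q.mean(0),len(q))
hsv=cv2.cvtColor(im,cv2.COLOR_RGB2HSV); g=im.max(2)
c=px('side',(677.5,-148,72)); print(c)
# ring mask: dark pixels of ring incl. hole filled
r0,r1,c0,c1=172,193,266,296
mk=np.zeros((400,640),np.uint8); mk[r0:r1,c0:c1]=(g[r0:r1,c0:c1]<45); print(mk[r0:r1,c0:c1])
```

```text
[ 676.4 -136.6   72. ]
[ 649.  -176.5   66.1] [ 721.6 -111.7   73.9] [ 681.6 -143.6   70.5] 144
[281.4 181.5]
[[0 0 0 0 0 0 0 0 0 0 0 0 0 0 0 0 0 0 0 0 0 0 0 0 0 0 0 0 0 0]
 [0 0 0 0 0 0 0 0 0 0 0 0 0 0 0 0 0 0 0 0 0 0 0 0 0 0 0 0 0 0]
 [0 0 0 0 0 0 0 0 0 0 0 0 0 0 0 0 0 0 0 0 0 0 0 0 0 0 0 0 0 0]
 [0 0 0 0 0 0 0 0 0 0 0 0 0 0 0 0 0 0 0 0 0 0 0 0 0 0 0 0 0 0]
 [0 0 0 0 0 0 0 0 0 0 0 0 0 0 0 1 1 0 1 0 0 0 0 0 0 0 0 0 0 0]
 [0 0 0 0 0 0 0 0 0 1 1 1 1 1 1 1 1 1 1 1 1 0 0 0 0 0 0 0 0 0]
 [0 0 0 0 0 0 0 1 1 1 1 1 1 1 1 1 1 1 1 1 1 1 1 1 0 0 0 0 0 0]
 [0 0 0 0 0 1 1 1 1 1 1 1 1 1 1 1 1 1 1 1 1 1 1 1 1 0 0 0 0 0]
 [0 0 0 0 0 1 1 1 1 1 1 1 0 0 0 0 0 0 0 0 1 1 1 1 1 1 0 0 0 0]
 [0 0 0 0 1 1 1 1 1 0 0 0 0 0 0 0 0 0 0 0 0 0 1 1 1 1 0 0 0 0]
 [0 0 0 0 1 1 1 0 0 0 0 0 0 0 0 0 0 0 0 0 0 0 0 1 1 1 0 0 0 0]
 [0 0 0 0 1 1 1 0 0 0 0 0 0 0 0 0 0 0 0 0 0 0 0 1 1 1 0 0 0 0]
 [0 0 0 0 1 1 1 0 0 0 0 0 0 0 0 0 0 0 0 0 0 0 1 1 1 1 1 0 0 0]
 [0 0 0 0 1 1 1 1 1 0 0 0 0 0 0 0 0 0 0 0 1 1 1 1 1 0 0 0 0 0]
 [0 0 0 0 0 1 1 1 1 0 0 0 0 0 0 0 0 0 0 0 1 1 1 1 0 0 0 0 0 0]
 [0 0 0 0 0 0 1 1 1 1 1 1 1 1 1 1 1 1 1 1 1 1 1 0 0 0 0 0 0 0]
 [0 0 0 0 0 0 0 1 1 1 1 1 1 1 1 1 1 1 1 1 1 0 0 0 0 0 0 0 0 0]
 [0 0 0 0 0 0 0 0 0 0 1 1 1 1 1 1 1 1 1 1 1 0 0 0 0 0 0 0 0 0]
 [0 0 0 0 0 0 0 0 0 0 1 1 1 1 1 1 1 1 1 1 0 0 0 0 0 0 0 0 0 0]
 [0 0 0 0 0 0 0 0 1 1 1 1 1 1 1 1 1 1 1 1 1 1 1 1 0 0 0 0 0 0]
 [0 0 0 0 0 0 0 1 1 1 1 1 1 1 1 1 1 1 1 1 1 1 1 1 1 1 0 0 0 0]]
```

```bash
python3 -m creep '[0.001,0,-0.03,0, 0.0015,0,-0.06,0, 0.0015,0,-0.09,0, 0.0015,0,-0.12,0, 0.0015,0,-0.14,0, 0.0015,0,-0.148,0, 0.0015,0,-0.148,0, 0.0015,0,-0.148,0]'
python3 - <<'E'
from h import *
o=get_obs(); print(o['ee_pos'],o['ft_force'])
im,d=grab('side'); 
cv2.imwrite('pics/s3.png',cv2.resize(im[110:220,220:340,::-1],None,fx=6,fy=6,interpolation=cv2.INTER_CUBIC)[:600])
E
```

```text
t: 18.1
ee_pos: [679.1, -149.2, 144.6]
orientation: [2.12, 2.317, 0.001]
ft_force: [0.1, 0.5, -1.2]
width: 39.7
grasp_force: 30.0
[ 679.13911916 -149.17857672  144.59876182] [ 0.14184264  0.45420671 -1.21847546]
```

View pics/s3.png

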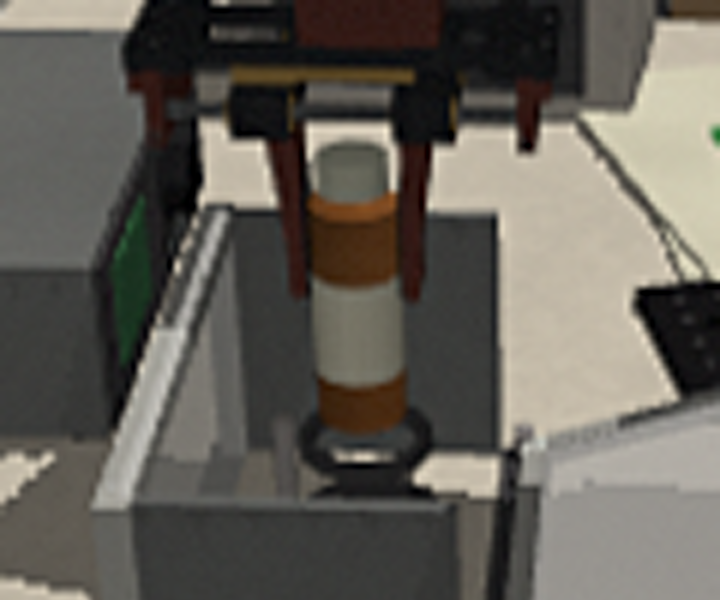

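The bottle's bottom (centre column 363) lines up with the ring (centre 365). Lowering.

```bash
python3 -m creep '[0,0,-0.005,0, 0,0,-0.010,0, 0,0,-0.015,0, 0,0,-0.02,0, 0,0,-0.02,0]'
python3 -m creep '[0,0,-0.01,0, 0,0,-0.02,0, 0,0,-0.028,0, 0,0,-0.03,0, 0,0,-0.03,0]'
```

```text
t: 18.57
ee_pos: [677.9, -149.3, 122.4]
orientation: [-2.121, -2.316, 0.001]
ft_force: [0.6, -0.1, -1.2]
width: 39.8
grasp_force: 30.0
t: 18.98
ee_pos: [677.8, -149.2, 92.1]
orientation: [-2.12, -2.315, 0.002]
ft_force: [0.0, -0.7, -1.2]
width: 39.6
grasp_force: 30.0
```

```bash
python3 -m creep '[0,0,-0.002,0, 0,0,-0.0035,0, 0,0,-0.0045,0, 0,0,-0.0045,0, 0,0,-0.0045,0]'
```

```text
t: 19.4
ee_pos: [678.8, -149.5, 89.4]
orientation: [2.121, 2.317, 0.0]
ft_force: [-0.8, -0.1, -1.0]
width: 39.5
grasp_force: 30.0
```

```bash
python3 -m creep '[0,0,-0.001,0, 0,0,-0.002,0, 0,0,-0.002,0, 0,0,-0.002,0, 0,0,-0.002,0]'
```

```text
t: 19.82
ee_pos: [678.9, -149.5, 87.7]
orientation: [2.121, 2.317, 0.0]
ft_force: [-1.1, 0.0, 2.9]
width: 39.7
grasp_force: 30.0
```

Contact with the foot, so release and rise.

```bash
python3 -m creep '[0,0,0,0,0,0,0,0,0,0,0,0,0,0,0,0,0,0,0,0,0,0,0,0]' 0.68
python3 -m creep '[0,0,0.02,0, 0,0,0.05,0, 0,0,0.09,0, 0,0,0.13,0, 0,0,0.17,0, 0,0,0.2,0, -0.04,0,0.2,0, -0.08,0.0,0.2,0, -0.12,0,0.2,0, -0.16,0,0.2,0]'
python3 - <<'E'
from h import *
np.set_printoptions(precision=1,suppress=True)
o=get_obs(); print(o['ee_pos'])
im,d=grab('top'); T=cloud('top',d)
m=(abs(T[...,0]-677)<40)&(abs(T[...,1]+148)<40)&(T[...,2]>147)&(T[...,2]<160); q=T[m]; print('cap',q.min(0),q.max(0),q.mean(0),len(q))
im,d=grab('side'); S=cloud('side',d)
for lo,hi in((85,125),(138,160)):
  m=(abs(S[...,0]-677)<40)&(abs(S[...,1]+148)<40)&(S[...,2]>lo)&(S[...,2]<hi); q=S[m]; print(q.min(0),q.max(0),len(q))
cv2.imwrite('pics/s4.png',cv2.resize(im[110:220,220:400,::-1],None,fx=4,fy=4,interpolation=cv2.INTER_CUBIC))
E
```

```text
t: 20.32
ee_pos: [678.6, -149.4, 87.0]
orientation: [-2.121, -2.317, 0.0]
ft_force: [0.2, 1.2, -0.7]
width: 59.7
grasp_force: 0.0
t: 21.15
ee_pos: [516.8, -149.2, 287.1]
orientation: [2.121, 2.317, 0.0]
ft_force: [0.1, -0.5, 0.3]
width: 60.2
grasp_force: 0.0
[ 516.8 -149.2  287.1]
cap [ 661.9 -159.8  147.1] [ 691.3 -129.7  158.2] [ 676.5 -145.4  153.6] 115
[ 659.7 -147.8   85.1] [ 699.4 -121.1  125. ] 194
[ 665.5 -161.2  138.1] [ 696.1 -126.6  156.2] 114
```

View pics/s4.png

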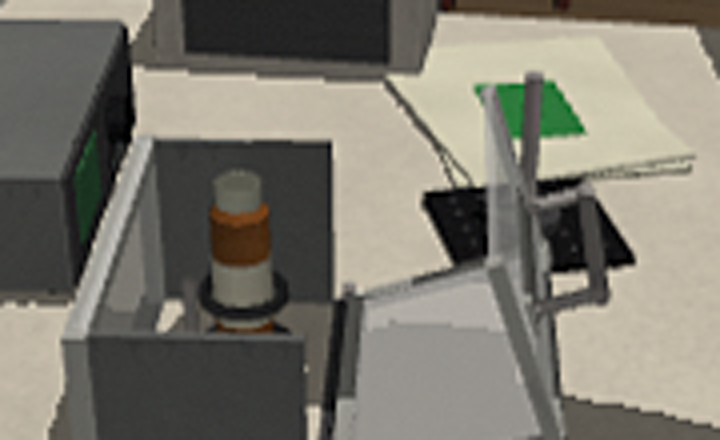

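The bottle stands upright in the ring, cap at crop (238,185), top at 154 mm. Now back to the handle to shut the hood.

```bash
python3 -m creep '[-0.025,0.013,0,0, -0.05,0.027,0,0, -0.075,0.04,-0.01,0, -0.075,0.04,-0.04,0, -0.075,0.04,-0.06,0, -0.075,0.04,-0.06,0, -0.075,0.04,-0.06,0, -0.075,0.04,-0.06,0]' 0.35
python3 - <<'E'
from h import *
print(get_obs()['ee_pos'])
im,d=grab('side'); S=cloud('side',d)
p=S[(abs(S[...,0]-440)<40)&(abs(S[...,1]+105)<65)&(S[...,2]>130)&(S[...,2]<160)]; print(len(p),p.mean(0),p.min(0),p.max(0))
E
```

```text
t: 21.92
ee_pos: [445.0, -109.8, 228.2]
orientation: [2.121, 2.316, 0.001]
ft_force: [0.5, 0.2, 0.2]
width: 30.8
grasp_force: 0.0
[ 444.95858546 -109.77719769  228.17930451]
186 [ 452.11941124 -102.08015541  149.47956092] [ 435.64596876 -169.85963838  131.95687998] [479.9508541  -40.00045278 155.57638153]
```

```bash
python3 -m creep '[-0.002,0,-0.03,0, -0.002,0,-0.06,0, -0.002,0,-0.08,0, -0.002,0,-0.093,0, -0.002,0,-0.093,0, -0.002,0,-0.093,0]'
python3 -m creep '[0,0,0,0,0,0,0,0,0,0,0,0,0,0,0,0]' 0.24
python3 -m creep '[0.005,0,0,0, 0.013,0.001,0.010,0, 0.021,0.001,0.019,0, 0.030,0.002,0.028,0, 0.039,0.003,0.036,0, 0.048,0.004,0.044,0, 0.058,0.005,0.051,0]'
```

```text
t: 22.47
ee_pos: [442.4, -109.7, 134.7]
orientation: [2.122, 2.317, 0.0]
ft_force: [0.2, -0.6, -0.4]
width: 31.0
grasp_force: 0.0
t: 22.8
ee_pos: [442.2, -109.6, 135.0]
orientation: [2.121, 2.316, 0.001]
ft_force: [0.0, 0.1, -0.4]
width: 21.2
grasp_force: 0.0
t: 23.38
ee_pos: [495.9, -104.3, 185.4]
orientation: [-2.116, -2.312, 0.01]
ft_force: [-16.3, -3.3, 15.9]
width: 21.0
grasp_force: 8.2
```

Run:
```python
from h import *
np.set_printoptions(precision=1,suppress=True)
print(get_obs()['ee_pos'],get_obs()['ft_force'])
im,d=grab('side'); cv2.imwrite('pics/s5.png',cv2.resize(im[80:230,220:400,::-1],None,fx=4,fy=4,interpolation=cv2.INTER_CUBIC))
```

```text
[ 495.9 -104.3  185.4] [-16.3  -3.3  15.9]
```

View pics/s5.png

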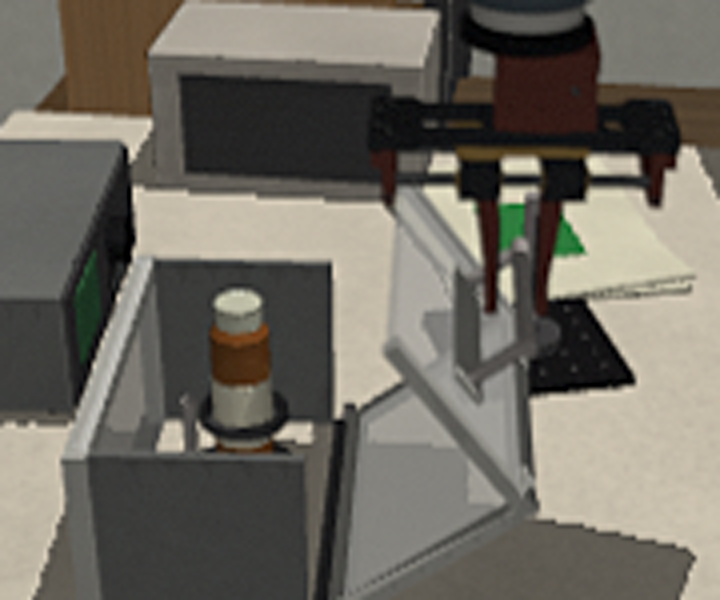

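The hood is part-way up, with the bar caged between the fingers (crop (520,290)) and the bottle undisturbed. I continue, with a slightly higher track to relieve the vertical force.

```bash
python3 -m creep '[0.0,0,0.003,0, 0.010,0.001,0.010,0, 0.021,0.002,0.015,0]'
python3 -m creep '[0.011,0.001,0.005,0, 0.023,0.002,0.009,0]'
```

```text
t: 23.68
ee_pos: [518.7, -102.4, 200.3]
orientation: [-2.119, -2.314, 0.005]
ft_force: [-8.5, -0.6, 7.8]
width: 21.2
grasp_force: 4.3
t: 23.85
ee_pos: [542.7, -100.5, 209.8]
orientation: [-2.12, -2.315, 0.003]
ft_force: [-5.2, -0.5, 5.2]
width: 21.1
grasp_force: 2.9
```

```bash
python3 -m creep '[0.012,0.001,0.0035,0, 0.024,0.002,0.006,0, 0.036,0.003,0.008,0, 0.049,0.004,0.009,0, 0.061,0.005,0.009,0, 0.073,0.006,0.009,0, 0.086,0.008,0.008,0, 0.098,0.009,0.006,0, 0.108,0.010,0.004,0, 0.116,0.011,0.002,0]'
python3 -m creep '[0.003,0,-0.001,0, 0.005,0,-0.001,0, 0.007,0.001,-0.001,0, 0.007,0.001,-0.001,0, 0.007,0.001,-0.001,0]'
```

```text
t: 24.68
ee_pos: [660.4, -89.4, 211.1]
orientation: [-2.121, -2.317, 0.0]
ft_force: [-1.8, -0.9, 1.7]
width: 21.3
grasp_force: 1.0
t: 25.1
ee_pos: [666.1, -88.4, 209.8]
orientation: [-2.121, -2.316, 0.001]
ft_force: [-2.8, -0.5, -1.3]
width: 20.9
grasp_force: 1.0
```

Push on until a firm stop shows in the force.

```bash
python3 -m creep '[0.001,0,0,0, 0.002,0,0,0, 0.003,0,0,0, 0.003,0,0,0]'
python3 -m creep '[0.001,0,0,0, 0.002,0,0,0, 0.003,0,0,0, 0.003,0,0,0]'
```

```text
t: 25.43
ee_pos: [668.9, -88.4, 210.0]
orientation: [-2.121, -2.316, 0.002]
ft_force: [-5.7, 0.5, -0.7]
width: 21.1
grasp_force: 2.5
t: 25.77
ee_pos: [669.1, -88.4, 209.8]
orientation: [-2.117, -2.312, 0.008]
ft_force: [-14.6, 0.7, 4.1]
width: 21.6
grasp_force: 7.6
```

```bash
python3 -m creep '[-0.003,0,0,0, -0.007,0,0,0, -0.009,0,0,0, -0.009,0,0,0]' 0.35
python3 -m creep '[0,0,0.02,0, 0,0,0.05,0, 0,0,0.08,0, -0.03,0,0.1,0, -0.07,0.02,0.1,0, -0.11,0.06,0.1,0, -0.15,0.1,0.1,0, -0.19,0.14,0.1,0, -0.22,0.18,0.1,0, -0.22,0.18,0.1,0]'
python3 -m creep '[0,0,0,0,0,0,0,0,0,0,0,0]'
python3 - <<'E'
from h import *
np.set_printoptions(precision=1,suppress=True)
print(get_obs()['ee_pos'],get_obs()['ft_force'])
im,d=grab('top'); T=cloud('top',d)
p=T[(T[...,0]>450)&(T[...,0]<800)&(abs(T[...,1]+90)<110)&(T[...,2]>205)&(T[...,2]<240)]; print('handle',len(p),np.median(p,0),cv2.minAreaRect(p[:,:2].astype(np.float32)))
p=T[(abs(T[...,0]-493)<60)&(abs(T[...,1]+380)<60)&(T[...,2]>60)&(T[...,2]<150)]; print('stand',p.min(0),p.max(0))
cv2.imwrite('pics/t6.png',cv2.resize(im[100:260,250:500,::-1],None,fx=3,fy=3,interpolation=cv2.INTER_CUBIC))
E
```

```text
t: 26.1
ee_pos: [664.0, -88.5, 210.8]
orientation: [2.121, 2.316, 0.002]
ft_force: [0.6, 0.4, 0.2]
width: 30.6
grasp_force: 0.0
t: 26.93
ee_pos: [451.8, 81.9, 310.7]
orientation: [2.122, 2.315, 0.003]
ft_force: [0.4, 1.1, -0.5]
width: 30.5
grasp_force: 0.0
t: 27.18
ee_pos: [453.8, 81.0, 310.9]
orientation: [2.119, 2.317, 0.002]
ft_force: [0.9, -0.6, -0.0]
width: 30.6
grasp_force: 0.0
[453.8  81.  310.9] [ 0.9 -0.6 -0. ]
handle 285 [661.9 -89.5 225. ] ((662.7576904296875, -89.63151550292969), (12.867758750915527, 139.40171813964844), 5.200985431671143)
stand [ 485.6 -384.9   63.8] [ 499.3 -371.5  142.8]
```

View pics/t6.png

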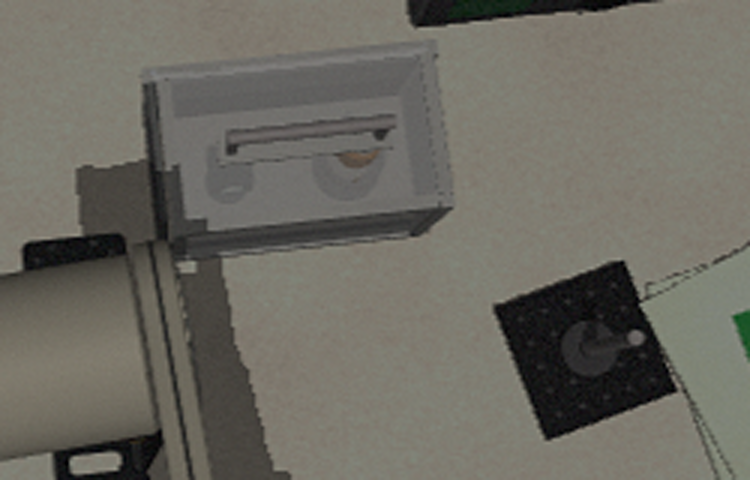

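The hood is shut: the handle at crop (310,130) is back at its start position to within 0.5 mm. The bottle is inside at (355,155), the stand is on the plate at (590,348), and the robot is clear. Handing in.

```bash
python3 -c "
from workcell import ticket
print(ticket.close_job())"
```

```text
the job is handed in; nothing more can be done
None
```

I handed the job in at about 27 s of robot time, with no verdict returned: by my last measurements the stand is upright on the plate, the tall bottle stands in the ring on the holder's foot, and the hood is shut. The other three bottles were never touched.

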